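Take the pill pods off the bedside dock for refilling

TASK

The pill pods on the stool are due for refilling. First lift the denture pot by its handle off the stool and stand it on the rubber mat, leaving the pods on their dock until it is there; then pull every pod off its stud and put them all down in the wooden tray, and only after that stand the pot back upright, centred on its cork pad on the stool. Leave the cup, the glasses case, the dial dispenser and the brush where they are.

Things in the scene. Friction and masses are not known exactly. Their poses are not given: they have to be found in the camera images.
- stool: low wooden stool standing on the counter, fixed; top 250 x 300 mm, 120 mm high; origin on the counter under its centre, z up; its x side is 250 mm, its y side 300 mm
- pad: round cork pad, 120 mm across, 4 mm thick, fixed on the stool's near half: the pot's place; origin at the centre of its underside
- dock: grey pill-pod dock fixed on the stool's far half: a strip 44 (x) x 250 (y) x 12 mm high, with five studs 15 mm high in a row along its y at -92, -46, 0, 46 and 92 mm; origin at the centre of its underside; each stud has sprung beads that hold a pod pressed over it
- pot: lidded grey denture pot, closed: round, 84 mm across (lid 88 mm) and 82 mm high, 0.25 kg, with a bridge handle on the lid: a flat bar along its y, 10 mm thick (x), 76 mm long, its middle 118 mm above the origin (bar 112 to 124 mm), 60 mm clear between its two posts, 30 mm clear between lid and bar; origin at the centre of its underside
- mat: dark rubber mat lying on the counter beside the stool, fixed, 150 x 150 x 4 mm; origin at the centre of its underside
- tray: open light-wood tray fixed on the counter, outside 250 (x) x 150 (y) x 30 mm, walls and floor 5 mm; origin at the centre of its underside
- cup: stainless steel cup, 72 mm across, 85 mm high, a bystander; origin under its centre
- glasses_case: black reading-glasses case, closed, 55 x 155 x 34 mm, a bystander; origin under its centre
- dispenser: round white pill dispenser with a dial lid, 90 mm across, 36 mm high, a bystander; origin under its centre
- brush: short white denture brush lying down, about 140 mm long along its y, a bystander; origin under its middle
- pod0: white press-on pill pod with a grey lid panel, 34 (x) x 33 (y) x 37 mm high, 40 g, hollow below; at the start pressed over one of the dock's studs, standing on the strip, and comes off straight up with a pull of roughly 5 to 15 N; origin at the centre of its underside; absent in some starts
- pod1: white press-on pill pod with a grey lid panel, 34 (x) x 33 (y) x 37 mm high, 40 g, hollow below; at the start pressed over one of the dock's studs, standing on the strip, and comes off straight up with a pull of roughly 5 to 15 N; origin at the centre of its underside; absent in some starts
- pod2: white press-on pill pod with a grey lid panel, 34 (x) x 33 (y) x 37 mm high, 40 g, hollow below; at the start pressed over one of the dock's studs, standing on the strip, and comes off straight up with a pull of roughly 5 to 15 N; origin at the centre of its underside; absent in some starts
- pod3: white press-on pill pod with a grey lid panel, 34 (x) x 33 (y) x 37 mm high, 40 g, hollow below; at the start pressed over one of the dock's studs, standing on the strip, and comes off straight up with a pull of roughly 5 to 15 N; origin at the centre of its underside; absent in some starts
- pod4: white press-on pill pod with a grey lid panel, 34 (x) x 33 (y) x 37 mm high, 40 g, hollow below; at the start pressed over one of the dock's studs, standing on the strip, and comes off straight up with a pull of roughly 5 to 15 N; origin at the centre of its underside; absent in some starts

How it is judged:
By the outcome, as a careful person would: the job done as asked, in the order asked, and still so for the second after the job is handed in, with the robot touching nothing.
Of pod0, pod1, pod2, pod3, pod4 only 3 to 5 are there at a start; the rules pass over those that are not, and their reading is None.
At some moment in a run one of pot may be knocked a few centimetres aside while the robot is not near it.
Once in a run the grip may slacken for a moment while it holds something.
It also fails if it takes over 210 s, if anything falls off the work surface, if the arm or the gripper's body presses on something with over 40 N, if the wrist force passes 120 N, or if a joint passes its speed limit or range.

ROBOT

A 7-joint arm with a two-finger parallel gripper is mounted at the origin on the work surface. World frame = base frame: x ahead of the robot, y to its left, z up, the work surface at z = 0. Lengths are in m, angles in degrees, forces in N, time in s.
With the tool pointing down it reaches from about 0.425 to 0.875 m from the base axis. Payload 4.7 kg.
Tool frame: the origin (TCP) lies on the centre line of the jaws, within the pads' length; the fingertips stand 17 mm ahead of it and the grasp point (between the pads) lies 2 mm behind it; z points along the fingers, y is the line along which they close (so a half turn about z gives the same grasp; the last joint's range is limited). The gripper opens to 87 mm and grips with 3 to 60 N. Pads are 19 mm wide; open, the fingers measure 117 mm over their backs; the gripper's body (75 mm by 190 mm) begins 51 mm behind the grasp point.
Start: joints at [70.823, 18.392, -4.016, 83.108, 1.295, 78.541, -3.26], TCP at [0.222, -0.611, 0.24] pointing down, gripper open.
Joint ranges: [-163.93, 163.93], [-17.29, 119.83], [-79.2, 71.16], [3.27, 140.29], [-89.18, 269.18], [5.43, 117.66], [-154.24, 154.24]. Speed limits (degrees/s): [147.25, 147.25, 180, 180, 180, 180, 180].

INTERFACE

Orientations are given as [roll, pitch, yaw] about the fixed x, y, z axes, in that order (R = Rz(yaw) Ry(pitch) Rx(roll)).
In Python, from cell import env, read_camera gives the robot as it stands.
- The arm moves only by the shell command python3 -m jog 'ROWS' [FORCE]. ROWS is JSON, a list of rows, each a list of 5 numbers: the opening, from 0 (shut) to 1 (fully open), then the shift along the tool's x, y, z each as a share of 0.02 m, from -1 to 1, then the turn about the tool's z as a share of 45 degrees, from -1 to 1. In form: [[gripper, x, y, z, yaw], ...]. A call has 1 to 12 rows; each row shifts and turns the commanded pose from where the row before left it, along the tool's axes as they then stand; what a row does not reach is not made up. A row lasts 1/12 s, in which the tool goes at most 41.7 mm and 7.16 degrees, less where a joint would pass 70% of its speed; a pose out of reach is approached as far as the arm can. A call with a number of a shift or a turn outside -1 to 1 is refused whole. A call with a gripper value outside its range is refused whole. The fingers move at their own pace and stop on an object; FORCE is the grip in N (left out, the last holds). Time passes only in rows, so rows that do not move let the fingers close. It gives the time, the measured TCP pose, the force, the opening and the grip force at its end, in the units of the state.
- env.get_obs(): the state, without advancing time (a new reading comes with each control period).
- read_camera(name): name is "scene" or "top" or "wrist"; returns a dict with "color" (480x640x3 uint8, red, green, blue), "range_z" (480x640 float32, m along the optical axis (not along the pixel's ray), 0 where there is no reading), "mtx" (3x3 intrinsics, pixels), "world_from_camera" (4x4, takes a point from camera to world coordinates); the wrist camera has in their place "T_tool_cam" (4x4, takes a point from camera to tool coordinates, whose origin is the TCP and whose axes are the flange's). Camera axes: x right, y down, z forward; pixel columns grow to the right and rows downward; lengths in m; the calibration is good to about 2 mm. A picture is of the moment at which its call begins: read the wrist's pose just before it.
- env.sign_off(): hands the job in; it is judged then, once.
The state is a dict: "time_s": time; "qpos": joint angles; "joint_velocities": joint speeds; "effort": joint torques, N m; "tool_pos": TCP position; "tool_rot": TCP orientation; "force": force on the tool from outside, world axes, zero at the start; "wrist_torque": the same for the moment, N m; "grip_width": finger opening in m; "grasp_force": force on a finger pad.
Only numpy, scipy, OpenCV 4.12 (cv2) and the standard library are available. Lean on these libraries where they do the work, as an engineer would, in place of code of your own. Each camera call takes 0.05 s, during which the arm holds its last target. There are 200 camera calls.

## Working session

There is one attempt and no reset: what is moved stays moved. The work goes in short steps, Python scripts to look and compute and a shell command to move; the robot and the scene stay as the last step left them, time stands still between calls to the robot, and variables do not carry over. Pictures are saved under pics/ and viewed, at most 14 in all, crops included, and the job is handed in when it is done.

```bash
ls; mkdir -p pics
python3 - <<'E'
from cell import env, read_camera
import cv2, numpy as np
for n in ["scene","top"]:
    d=read_camera(n); cv2.imwrite(f"pics/{n}0.png",d["color"][:,:,::-1]); np.savez(f"{n}0.npz",**d)
    print(n,d["world_from_camera"].round(3).tolist(),d["mtx"].round(1).tolist())
o=env.get_obs(); print(o["tool_pos"],o["tool_rot"],o["time_s"],o["grip_width"])
E
```

```text
pics
scene [[0.69, 0.507, -0.516, 1.144], [0.723, -0.466, 0.509, -0.488], [0.018, -0.725, -0.688, 0.786], [0.0, 0.0, 0.0, 1.0]] [[470.2, 0.0, 312.0], [0.0, 470.2, 235.9], [0.0, 0.0, 1.0]]
top [[0.025, -0.992, 0.12, 0.543], [-1.0, -0.026, -0.004, -0.005], [0.007, -0.12, -0.993, 0.891], [0.0, 0.0, 0.0, 1.0]] [[461.0, 0.0, 313.7], [0.0, 461.0, 245.6], [0.0, 0.0, 1.0]]
[ 0.22194235 -0.61042696  0.23855623] [-1.79899249e+02  5.68957063e-03  1.99854177e+01] 0.1 0.08699648774986489
```

View pics/top0.png

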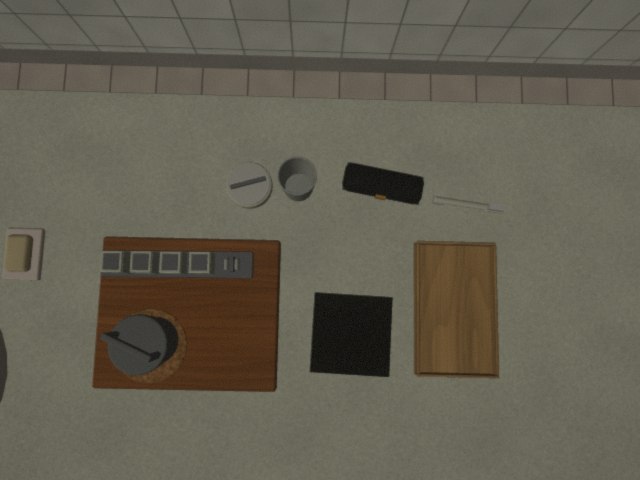

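View pics/scene0.png

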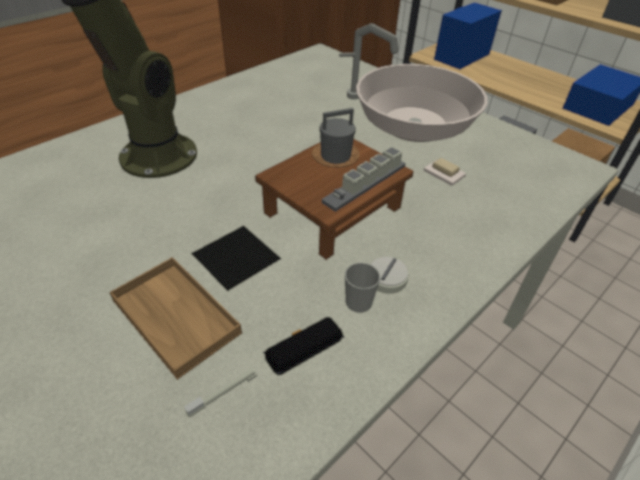

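The top view shows four pods at about (112,262), (141,262), (171,262) and (199,263), with a free stud at (231,264). The pot handle runs from (105,336) to (157,355). The mat is centred near (352,334) and the tray near (456,308).

```bash
cat > h.py <<'E'
import numpy as np, cv2
def cloud(d, T=None):
    z=d["range_z"]; K=d["mtx"]; T=d["world_from_camera"] if T is None else T
    v,u=np.mgrid[:480,:640]
    P=np.stack([(u-K[0,2])/K[0,0]*z,(v-K[1,2])/K[1,1]*z,z],-1)
    return P@T[:3,:3].T+T[:3,3]
def rect(pts):
    r=cv2.minAreaRect((pts[:,:2]*1000).astype(np.float32)); return np.round(r[0],1),np.round(r[1],1),round(r[2],1),len(pts)
def sel(P,u0,u1,v0,v1,z0,z1):
    Q=P[v0:v1,u0:u1].reshape(-1,3); return Q[(Q[:,2]>z0)&(Q[:,2]<z1)]
E
python3 - <<'E'
from h import *
d=dict(np.load("top0.npz")); P=cloud(d)
print("stool",rect(sel(P,80,300,225,400,.11,.13)))
for i,u in enumerate((112,141,171,199)):
    q=sel(P,u-15,u+15,245,280,.16,.18); print("pod",rect(q),q[:,:3].mean(0).round(4))
print("dock",rect(sel(P,90,260,240,285,.128,.138)))
h=sel(P,90,180,320,370,.228,.26); print("bar",rect(h),h[:,2].mean())
l=sel(P,90,180,310,385,.196,.215); print("lid",rect(l),l[:,2].mean())
g=d["color"].astype(int)
pad=sel(P,90,200,300,390,.1225,.13); print("pad",rect(pad))
m=(g.sum(2)<110); m[:280]=0;m[390:]=0;m[:,:300]=0;m[:,400:]=0; print("mat",rect(P[m]))
t=sel(P,400,510,230,390,.02,.04); print("tray",rect(t),t[:,2].mean())
t=sel(P,330,440,150,215,.015,.05); print("case",rect(t)); t=sel(P,270,325,150,205,.06,.1); print("cup",rect(t))
E
```

```text
stool (array([520.6, 198.7]), array([250.5, 299.8]), 0.3, 20070)
pod (array([598.3, 309.4]), array([33.2, 34.8]), 1.3, 503) [0.5979 0.308  0.169 ]
pod (array([599.4, 263.9]), array([33.8, 34.3]), 1.6, 497) [0.5989 0.2621 0.1692]
pod (array([600.3, 217.8]), array([33.4, 33.6]), 1.4, 491) [0.6    0.2166 0.1692]
pod (array([600.9, 171.4]), array([34.5, 33.4]), 1.1, 478) [0.6    0.1707 0.1692]
dock (array([600.2, 217.9]), array([ 44.2, 249.9]), 0.9, 1493)
bar (array([475.1, 246.6]), array([75.6, 10.8]), 66.4, 527) 0.2460165143657105
lid (array([475.5, 246. ]), array([85.9, 86.7]), 77.4, 2428) 0.20569033999075656
pad (array([468.7, 257. ]), array([141.2, 166.8]), 1.4, 1213)
mat (array([484.5, -80. ]), array([154.6, 147.2]), 87.8, 6081)
tray (array([ 538.6, -276.6]), array([250.2, 151.1]), 0.1, 1631) 0.028118857000170822
case (array([ 770.9, -154.5]), array([188.8,  59.7]), 80.0, 2293)
cup (array([767.6,  26.2]), array([70.7, 70.3]), 66.8, 473)
```

```bash
python3 -m jog '[[1,0,0,-1,-0.1556],[1,0,0,-1,-0.1556],[1,0,0,-1,-0.1556],[1,0,0,-1,-0.1556],[1,0,0,-1,-0.1556],[1,0,0,-1,-0.1556],[1,0,0,-1,-0.1556],[1,0,0,-0.5,-0.1556],[1,0,0,0,-0.1556],[1,0,0,0,-0.1556],[1,0,0,0,0]]' 20
python3 -m jog '[[1,1,1,0,0],[1,1,1,0,0],[1,1,1,0,0],[1,1,1,0,0],[1,1,1,0,0],[1,1,1,0,0],[1,1,1,0,0],[1,1,1,0,0],[1,1,1,0,0],[1,1,1,0,0],[1,1,1,0,0],[1,1,1,0,0]]'
```

```text
time_s: 1.02
tool_pos: [0.2221, -0.6108, 0.3892]
tool_rot: [-180.0, -0.0, 90.2]
force: [-0.5, -0.5, -0.0]
grip_width: 0.0872
grasp_force: 0.0
time_s: 2.02
tool_pos: [0.4628, -0.3697, 0.3891]
tool_rot: [-180.0, -0.0, 89.8]
force: [0.9, -0.2, 0.4]
grip_width: 0.087
grasp_force: 0.0
```

```bash
python3 -m jog '[[1,1,0.1,0,0],[1,1,0.1,0,0],[1,1,0.1,0,0],[1,1,0.1,0,0],[1,1,0.1,0,0],[1,1,0,0,0],[1,1,0,0,0],[1,1,0,0,0],[1,1,0,0,0],[1,1,0,0,0],[1,1,0,0,0],[1,1,0,0,0]]'
python3 -m jog '[[1,1,0,0,0],[1,1,0,0,0],[1,1,0,0,0],[1,1,0,0,0],[1,1,0,0,0],[1,1,0,0,0],[1,1,0,0,0],[1,1,0,0,0],[1,0,0,0,0.1556],[1,0,0,0,0.1556],[1,0,0,0,0.1556],[1,0,0,0,0.0578]]'
cat >> h.py <<'E'
def look(n,save=None):
    from cell import env, read_camera
    from scipy.spatial.transform import Rotation as R
    o=env.get_obs(); d=read_camera(n); T=None
    if n=="wrist":
        W=np.eye(4); W[:3,:3]=R.from_euler("xyz",o["tool_rot"],degrees=True).as_matrix(); W[:3,3]=o["tool_pos"]; T=W@d["T_tool_cam"]
    if save: cv2.imwrite("pics/"+save,d["color"][:,:,::-1])
    return d,cloud(d,T),o
def to_tool(o,target):
    from scipy.spatial.transform import Rotation as R
    return (R.from_euler("xyz",o["tool_rot"],degrees=True).inv().apply(np.array(target)-o["tool_pos"])/0.02).round(3)
E
python3 - <<'E'
from h import *
d,P,o=look("top","t1.png")
h=sel(P,90,180,310,380,.228,.26); print("bar",rect(h),h[:,2].mean())
d,P,o=look("wrist","w1.png")
Q=P[(P[...,2]>.228)&(P[...,2]<.26)]; 
if len(Q): print("bar w",rect(Q))
print(o["tool_pos"],o["tool_rot"],o["force"],o["time_s"])
E
```

```text
time_s: 3.02
tool_pos: [0.4717, -0.1298, 0.3891]
tool_rot: [-180.0, -0.0, 89.8]
force: [-0.2, 0.4, -0.1]
grip_width: 0.087
grasp_force: 0.0
time_s: 4.02
tool_pos: [0.4718, 0.0293, 0.3892]
tool_rot: [-180.0, 0.0, 65.9]
force: [-1.0, 0.1, -0.8]
grip_width: 0.087
grasp_force: 0.0
bar (array([475.5, 246.6]), array([76.3, 10.7]), 65.7, 526) 0.246009948608605
bar w (array([460.8, 215.1]), array([10.7,  6.9]), 0.5, 264)
[0.47180876 0.02919719 0.38913418] [-1.79965078e+02  2.01574177e-02  6.59205744e+01] [ 0.19343597  0.0274606  -0.52358265] 4.0667
```

View pics/w1.png

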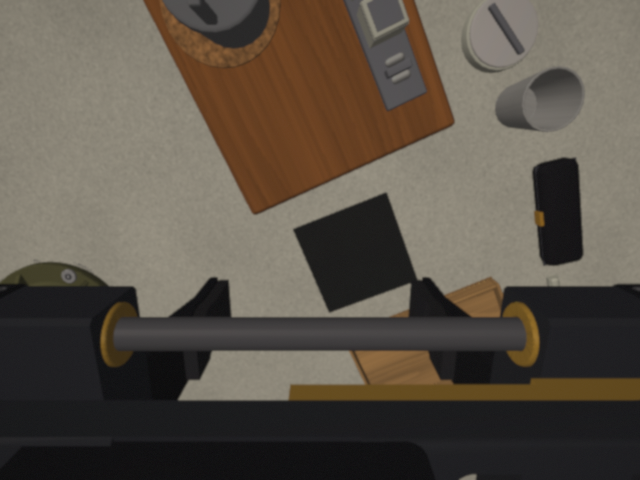

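```bash
python3 -m jog '[[1,1,-0.427,0,0],[1,1,-0.427,0,0],[1,1,-0.427,0,0],[1,1,-0.427,0,0],[1,1,-0.427,0,0],[1,1,-0.427,0,0],[1,1,-0.427,0,0],[1,1,-0.427,0,0],[1,1,-0.427,0,0],[1,1,-0.427,0,0],[1,0,0,0,0],[1,0,0,0,0]]'
python3 - <<'E'
from h import *
d,P,o=look("top"); h=sel(P,90,200,300,390,.228,.252); print("bar",rect(h))
d,P,o=look("wrist")
Q=P[(P[...,2]>.235)&(P[...,2]<.255)]; print("bar w",rect(Q) if len(Q) else 0, to_tool(o,[.4755,.2466,.240]))
E
```

```text
time_s: 5.12
tool_pos: [0.4732, 0.2478, 0.3891]
tool_rot: [-179.9, 0.0, 66.6]
force: [-0.2, -1.0, -0.6]
grip_width: 0.087
grasp_force: 0.0
bar (array([475.3, 246.6]), array([76.2, 10.8]), 66.2, 518)
bar w (array([474.2, 248.6]), array([75.6, 10. ]), 66.1, 1152) [0.05  0.077 7.456]
```

```bash
python3 -m jog '[[1,0,0.06,1,0],[1,0,0,1,0],[1,0,0,1,0],[1,0,0,1,0],[1,0,0,1,0],[1,0,0,1,0],[1,0,0,1,0],[1,0,0,0.45,0],[1,0,0,0,0],[0,0,0,0,0],[0,0,0,0,0],[0,0,0,0,0]]' 45
python3 -m jog '[[0,0,0,0,0],[0,0,0,0,0],[0,0,0,0,0],[0,0,0,0,0],[0,0,0,0,0],[0,0,0,0,0],[0,0,0,0,0],[0,0,0,0,0]]'
```

```text
time_s: 6.22
tool_pos: [0.4758, 0.2464, 0.2419]
tool_rot: [179.9, -0.1, 66.4]
force: [0.6, -0.2, 0.1]
grip_width: 0.0745
grasp_force: 0.0
time_s: 6.88
tool_pos: [0.475, 0.2461, 0.2405]
tool_rot: [-180.0, 0.0, 66.4]
force: [-0.4, -0.3, -0.2]
grip_width: 0.0218
grasp_force: 0.0
```

```bash
python3 -m jog '[[0,0,0,0,0],[0,0,0,0,0],[0,0,0,0,0],[0,0,0,0,0],[0,0,0,0,0]]'; python3 -m jog '[[0,0,0,-0.25,0],[0,0,0,-0.5,0],[0,0,0,-0.5,0],[0,0,0,-0.5,0],[0,0,0,-0.5,0],[0,0,0,-0.5,0],[0,0,0,-0.5,0],[0,0,0,0,0]]'
```

```text
time_s: 7.3
tool_pos: [0.4748, 0.2461, 0.2404]
tool_rot: [-180.0, 0.0, 66.4]
force: [-0.1, 0.5, -1.3]
grip_width: 0.0095
grasp_force: 45.0
time_s: 7.97
tool_pos: [0.476, 0.2469, 0.3081]
tool_rot: [179.8, -0.1, 66.4]
force: [-0.1, 1.2, -1.5]
grip_width: 0.0095
grasp_force: 45.0
```

```bash
python3 -m jog '[[0,-0.4,0.2,0,0],[0,-0.8,0.375,0,0],[0,-0.926,0.4335,0,0],[0,-0.926,0.4335,0,0],[0,-0.926,0.4335,0,0],[0,-0.926,0.4335,0,0],[0,-0.926,0.4335,0,0],[0,-0.926,0.4335,0,0],[0,-0.926,0.4335,0,0],[0,-0.926,0.4335,0,0],[0,-0.926,0.4335,0,0],[0,-0.926,0.4335,0,0]]'
python3 -m jog '[[0,-0.926,0.4335,0,0],[0,-0.926,0.4335,0,0],[0,-0.926,0.4335,0,0],[0,-0.8,0.375,0,0],[0,-0.4,0.2,0,0],[0,0,0,0,0]]'
python3 -m jog '[[0,0,0,0.5,0],[0,0,0,0.9,0],[0,0,0,0.9,0],[0,0,0,0.9,0],[0,0,0,0.9,0],[0,0,0,0.9,0],[0,0,0,0.9,0],[0,0,0,0.9,0],[0,0,0,0.5,0],[0,0,0,0,0]]'
python3 - <<'E'
from h import *
d,P,o=look("top","t2.png"); print(to_tool(o,[.4845,-.080,.120]),o["tool_pos"],o["grasp_force"])
c=d["color"]; cv2.imwrite("pics/t2c.png",cv2.resize(c[210:400,80:500,::-1],None,fx=1.9,fy=1.9))
E
```

```text
time_s: 8.97
tool_pos: [0.4804, 0.0133, 0.3049]
tool_rot: [-179.9, 0.0, 66.4]
force: [-0.1, -0.5, -2.8]
grip_width: 0.0091
grasp_force: 45.0
time_s: 9.47
tool_pos: [0.483, -0.0758, 0.3047]
tool_rot: [-179.9, 0.0, 66.1]
force: [-0.5, 0.2, -1.9]
grip_width: 0.0092
grasp_force: 45.0
time_s: 10.3
tool_pos: [0.4817, -0.0711, 0.1569]
tool_rot: [-179.7, 0.0, 66.5]
force: [-0.9, -0.6, -1.6]
grip_width: 0.0095
grasp_force: 45.0
[-0.352  0.315  1.842] [ 0.48169757 -0.07109864  0.15687192] 44.974433686584234
```

View pics/t2c.png

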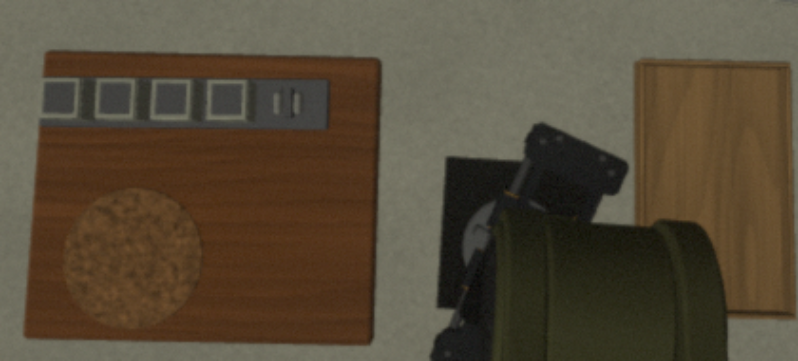

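The pot hangs over the mat, all four pods are still on the dock, and the pad is fully visible, centred at about (132,257) in the crop.

```bash
python3 - <<'E'
from h import *
d=cv2.imread("pics/t2.png"); z=np.load("top0.npz")
# pad: saturation/lightness difference from stool wood; rays to z=.124
lab=cv2.cvtColor(cv2.GaussianBlur(d,(5,5),0),cv2.COLOR_BGR2LAB).astype(float)
box=np.zeros((480,640),bool); box[300:392,100:200]=1
m0=np.array([lab[345,150]]); 
ref=lab[330:360,135:165].reshape(-1,3).mean(0); wood=lab[320:370,200:250].reshape(-1,3).mean(0); print(ref,wood)
m=(np.linalg.norm(lab-ref,axis=2)<np.linalg.norm(lab-wood,axis=2))&box
m=cv2.morphologyEx(m.astype(np.uint8),cv2.MORPH_OPEN,np.ones((5,5)))
n,L,s,c=cv2.connectedComponentsWithStats(m); k=1+s[1:,4].argmax()
v,u=np.nonzero(L==k); K=z["mtx"];T=z["world_from_camera"]
r=np.stack([(u-K[0,2])/K[0,0],(v-K[1,2])/K[1,1],np.ones(len(u))],-1)@T[:3,:3].T
X=T[:3,3]+r*((.124-T[2,3])/r[:,2:])
print("pad",cv2.minEnclosingCircle((X[:,:2]*1000).astype(np.float32)),X.mean(0),rect(X),2*np.sqrt(len(X)/np.pi))
E
python3 -m jog '[[0,-0.17,0.15,0.3,0],[0,-0.17,0.15,0.3,0],[0,0,0,0.3,0],[0,0,0,0.3,0],[0,0,0,0.2,0],[0,0,0,0.15,0],[0,0,0,0.1,0],[0,0,0,0,0],[0,0,0,0,0]]'
```

```text
[ 73.82888889 135.77444444 148.32333333] [ 61.3396 139.0116 148.7828]
pad ((466.4527893066406, 258.40283203125), 60.979148864746094) [0.46466878 0.25774655 0.124     ] (array([466.1, 258. ]), array([117.2, 113.6]), 3.4, 3910) 70.55754119804973
time_s: 11.1
tool_pos: [0.4866, -0.0814, 0.1266]
tool_rot: [180.0, 0.0, 66.4]
force: [-0.1, 0.0, -2.8]
grip_width: 0.0093
grasp_force: 45.0
```

```bash
python3 -m jog '[[0,0,0,0.1,0],[0,0,0,0.1,0],[0,0,0,0.08,0],[0,0,0,0.05,0],[0,0,0,0,0],[0,0,0,0,0]]'
```

```text
time_s: 11.6
tool_pos: [0.4866, -0.0814, 0.1203]
tool_rot: [180.0, 0.0, 66.4]
force: [-1.5, 0.4, 2.6]
grip_width: 0.0092
grasp_force: 45.0
```

```bash
python3 -m jog '[[0.5,0,0,0,0],[0.5,0,0,0,0],[0.5,0,0,0,0],[0.5,0,0,0,0],[0.5,0,0,0,0],[0.5,0,0,-0.3,0],[0.5,0,0,-0.7,0],[0.5,0,0,-1,0],[0.5,0,0,-1,0],[0.5,0,0,-1,0],[0.5,0,0,-1,0],[0.5,0,0,-1,0]]'
python3 -m jog '[[0.8,0,0,-1,-0.1556],[0.8,0,0,-1,-0.1556],[0.8,0,0,-1,-0.1556],[0.8,0,0,-0.5,-0.0822],[0.8,1,0.5,0,0],[0.8,1,0.5,0,0],[0.8,1,0.5,0,0],[0.8,1,0.5,0,0],[0.8,1,0.5,0,0],[0.8,1,0.5,0,0],[0.8,1,0.5,0,0],[0.8,0,0,0,0]]'
python3 - <<'E'
from h import *
d,P,o=look("top","t3.png")
h=sel(P,280,420,270,400,.115,.14); print("bar",rect(h),h[:,2].mean()); print(o["tool_pos"],o["tool_rot"],o["force"])
d2=dict(np.load("top0.npz")); 
q=sel(P,80,215,230,400,.1222,.128); print("pad depth",rect(q)); 
d,P,o=look("wrist","w3.png")
for i,y in enumerate((.3094,.2639,.2178,.1714)):
    m=(P[...,2]>.16)&(P[...,2]<.18)&(abs(P[...,1]-y)<.022)&(abs(P[...,0]-.6)<.03); print(rect(P[m]) if m.sum()>50 else m.sum())
E
```

```text
time_s: 12.6
tool_pos: [0.4865, -0.0813, 0.2414]
tool_rot: [180.0, 0.0, 66.4]
force: [0.5, -0.0, 0.5]
grip_width: 0.0436
grasp_force: 0.0
time_s: 13.6
tool_pos: [0.5543, 0.0652, 0.3104]
tool_rot: [179.9, -0.2, 91.5]
force: [-0.9, 0.3, 0.9]
grip_width: 0.0697
grasp_force: 0.0
bar (array([487.6, -80.3]), array([75. , 10.1]), 66.4, 293) 0.1274988002021393
[0.55434462 0.06524149 0.31035026] [179.93909688  -0.21746666  91.48710609] [-0.89830177  0.33275731  0.92803628]
pad depth (array([0., 0.]), array([0., 0.]), 0.0, 0)
0
0
(array([599. , 217.1]), array([34.6, 29.8]), 0.8, 2408)
(array([599.6, 173.2]), array([34.4, 33.6]), 0.6, 2315)
```

View pics/t3.png

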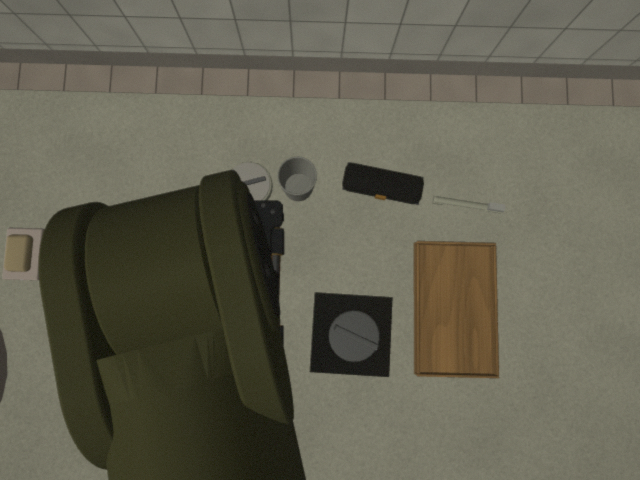

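The pot stands on the mat at about (355,335) in the top view, and the bystanders haven't moved. Next are the pods, nearest first.

```bash
python3 -m jog '[[0.8,0.88,0.4,0,0],[0.8,0.88,0.4,0,0],[0.8,0.88,0.4,0,0],[0.8,0.88,0.4,0,0],[0.8,0.88,0.4,0,0],[0.8,0.88,0.4,0,0],[0.8,0,0,1,0],[0.8,0,0,1,0],[0.8,0,0,1,0],[0.8,0,0,1,0],[0.8,0,0,1,0],[0.8,0,0,0,0]]' 40
python3 - <<'E'
from h import *
d,P,o=look("wrist","w4.png"); print(o["tool_pos"],o["tool_rot"],to_tool(o,[.6002,.172,.152]))
for i,y in enumerate((.3094,.2639,.2178,.1714)):
    m=(P[...,2]>.16)&(P[...,2]<.18)&(abs(P[...,1]-y)<.022)&(abs(P[...,0]-.6)<.03); print(rect(P[m]) if m.sum()>50 else m.sum())
E
```

```text
time_s: 14.7
tool_pos: [0.5979, 0.163, 0.2058]
tool_rot: [-179.6, 0.2, 91.0]
force: [0.0, -0.2, 0.2]
grip_width: 0.0695
grasp_force: 0.0
[0.59788627 0.16302197 0.20582248] [-179.62109072    0.18494232   90.9697986 ] [0.456 0.141 2.689]
(array([597.8, 295.2]), array([34. ,  2.4]), 1.0, 754)
(array([598.2, 265.1]), array([34.1, 33.2]), 0.8, 5741)
(array([598.8, 219.3]), array([34.2, 33.1]), 1.1, 4613)
(array([599.5, 173.5]), array([34.1, 33.4]), 0.8, 3941)
```

```bash
python3 -m jog '[[0.8,0.47,0.12,0.6,0],[0.8,0,0,0.7,0],[0.8,0,0,0.7,0],[0.8,0,0,0.65,0],[0.8,0,0,0,0],[0,0,0,0,0],[0,0,0,0,0],[0,0,0,0,0],[0,0,0,0,0],[0,0,0,0,0],[0,0,0,0,0],[0,0,0,0,0]]'
python3 -m jog '[[0,0,0,0,0],[0,0,0,0,0],[0,0,0,0,0]]'
```

```text
time_s: 15.75
tool_pos: [0.6012, 0.1759, 0.1573]
tool_rot: [-179.9, 0.0, 91.1]
force: [-2.5, -1.1, 2.5]
grip_width: 0.0337
grasp_force: 40.0
time_s: 16.0
tool_pos: [0.6013, 0.1759, 0.1572]
tool_rot: [-179.9, 0.0, 91.1]
force: [-4.9, -1.0, 6.5]
grip_width: 0.0336
grasp_force: 40.0
```

```bash
python3 -m jog '[[0,0,0,-0.3,0],[0,0,0,-0.3,0],[0,0,0,-0.3,0],[0,0,0,-0.3,0],[0,0,0,-0.3,0],[0,0,0,-0.4,0],[0,0,0,-0.5,0],[0,0,0,-0.5,0],[0,0,0,-0.5,0],[0,0,0,0,0]]'
```

```text
time_s: 16.83
tool_pos: [0.6032, 0.1765, 0.228]
tool_rot: [179.8, -0.1, 91.1]
force: [-0.9, -0.1, 0.0]
grip_width: 0.0339
grasp_force: 40.0
```

```bash
python3 -m jog '[[0,-0.5,-0.04,0,0],[0,-0.97,-0.04,0,0],[0,-0.97,-0.04,0,0],[0,-0.97,-0.04,0,0],[0,-0.97,-0.04,0,0],[0,-0.97,-0.04,0,0],[0,-0.97,-0.04,0,0],[0,-0.97,-0.04,0,0],[0,-0.97,-0.04,0,0],[0,-0.97,-0.04,0,0],[0,-0.97,-0.04,0,0],[0,-0.97,-0.04,0,0]]'
python3 -m jog '[[0,-0.97,-0.04,0,0],[0,-0.97,-0.04,0,0],[0,-0.97,-0.04,0,0],[0,-0.97,-0.04,0,0],[0,-0.97,-0.04,0,0],[0,-0.97,-0.04,0,0],[0,-0.97,-0.04,0,0],[0,-0.97,-0.04,0,0],[0,-0.97,-0.04,0,0],[0,-0.97,-0.04,0,0],[0,-0.97,-0.04,0,0],[0,-0.97,-0.04,0,0]]'
python3 -m jog '[[0,-0.97,0,0,0],[0,-0.4,0,0,0],[0,0,0,0.8,0],[0,0,0,0.9,0],[0,0,0,0.9,0],[0,0,0,0.9,0],[0,0,0,0.9,0],[0,0,0,0.9,0],[0,0,0,0.9,0],[0,0,0,0.9,0],[0,0,0,0.9,0],[0,0,0,0,0]]'
```

```text
time_s: 17.83
tool_pos: [0.5959, -0.0497, 0.2242]
tool_rot: [-179.9, 0.0, 91.1]
force: [-0.2, -0.2, -1.1]
grip_width: 0.0338
grasp_force: 40.0
time_s: 18.83
tool_pos: [0.5904, -0.2824, 0.2241]
tool_rot: [-179.9, -0.0, 91.1]
force: [0.0, 0.2, -1.3]
grip_width: 0.0335
grasp_force: 40.0
time_s: 19.83
tool_pos: [0.5893, -0.3068, 0.0605]
tool_rot: [-179.6, -0.2, 91.1]
force: [-1.0, -0.0, -1.4]
grip_width: 0.0335
grasp_force: 40.0
```

```bash
python3 -m jog '[[0,0,0,0.35,0],[0,0,0,0.35,0],[0,0,0,0.3,0],[0,0,0,0.15,0],[0,0,0,0.1,0],[0,0,0,0.05,0],[0,0,0,0,0],[0,0,0,0,0]]'
```

```text
time_s: 20.5
tool_pos: [0.5923, -0.3081, 0.0393]
tool_rot: [180.0, 0.0, 91.1]
force: [-0.1, -0.2, -0.5]
grip_width: 0.0338
grasp_force: 40.0
```

```bash
python3 -m jog '[[0,0,0,0.15,0],[0,0,0,0.12,0],[0,0,0,0.1,0],[0,0,0,0.05,0],[0,0,0,0,0],[0,0,0,0,0]]'
```

```text
time_s: 21.0
tool_pos: [0.5921, -0.3081, 0.0305]
tool_rot: [180.0, 0.0, 91.1]
force: [-0.4, -0.4, -0.7]
grip_width: 0.0342
grasp_force: 40.0
```

```bash
python3 -m jog '[[0,0,0,0.08,0],[0,0,0,0,0],[0.6,0,0,0,0],[0.6,0,0,0,0],[0.6,0,0,0,0],[0.6,0,0,0,0],[0.6,0,0,-0.3,0],[0.6,0,0,-0.7,0],[0.6,0,0,-1,0],[0.6,0,0,-1,0],[0.6,0,0,-1,0],[0.6,0,0,-1,0]]'
python3 -m jog '[[0.8,0,0,-1,0],[0.8,0,0,-1,0],[0.8,0,0,-1,0],[0.8,0,0,-1,0],[0.8,0.5,0.03,-1,0],[0.8,1,0.03,0,0],[0.8,1,0.03,0,0],[0.8,1,0.03,0,0],[0.8,1,0.03,0,0],[0.8,1,0.03,0,0],[0.8,1,0.03,0,0],[0.8,1,0.03,0,0]]'
python3 -m jog '[[0.8,1,0.03,0,0],[0.8,1,0.03,0,0],[0.8,1,0.03,0,0],[0.8,1,0.03,0,0],[0.8,1,0.03,0,0],[0.8,1,0.03,0,0],[0.8,1,0.03,0,0],[0.8,1,0.03,0,0],[0.8,1,0.03,0,0],[0.8,1,0.03,0,0],[0.8,1,0.03,0,0],[0.8,1,0.03,0,0]]'
python3 -m jog '[[0.8,1,0.03,0,0],[0.8,1,0.03,0,0],[0.8,1,0.03,0,0],[0.8,1,0.03,0,0],[0.8,1,0.03,0,0],[0.8,1,0.03,0,0],[0.8,1,0.03,0,0],[0.8,1,0.03,0,0],[0.8,1,0.03,0,0],[0.8,0,0,0,0],[0.8,0,0,0,0]]'
python3 - <<'E'
from h import *
d,P,o=look("top","t5.png"); 
q=sel(P,400,510,230,390,.036,.06); print("pod in tray",rect(q),q[:,2].mean()); h=sel(P,280,420,270,400,.115,.14); print("bar",rect(h))
d,P,o=look("wrist"); print(o["tool_pos"],o["tool_rot"],to_tool(o,[.599,.2645,.155]))
for i,y in enumerate((.3094,.2639,.2178,.1714)):
    m=(P[...,2]>.16)&(P[...,2]<.18)&(abs(P[...,1]-y)<.022)&(abs(P[...,0]-.6)<.03); print(rect(P[m]) if m.sum()>50 else m.sum())
E
```

```text
time_s: 22.0
tool_pos: [0.5925, -0.308, 0.1314]
tool_rot: [179.9, 0.0, 91.1]
force: [0.5, 0.5, -0.5]
grip_width: 0.0521
grasp_force: 0.0
time_s: 23.0
tool_pos: [0.5941, -0.1567, 0.2305]
tool_rot: [179.9, 0.0, 91.1]
force: [-0.1, 0.0, 0.3]
grip_width: 0.0699
grasp_force: 0.0
time_s: 24.0
tool_pos: [0.5966, 0.0834, 0.2304]
tool_rot: [179.9, 0.0, 91.1]
force: [0.1, 0.3, 0.4]
grip_width: 0.0696
grasp_force: 0.0
time_s: 24.92
tool_pos: [0.5979, 0.2639, 0.2301]
tool_rot: [180.0, -0.0, 91.3]
force: [-0.1, -0.9, 0.1]
grip_width: 0.0693
grasp_force: 0.0
pod in tray (array([ 593.4, -311.1]), array([31.5, 34.3]), 1.2, 338) 0.04248556052847138
bar (array([487.5, -80.6]), array([75.8, 10. ]), 66.4, 295)
[0.59853763 0.26213316 0.2297954 ] [1.79948726e+02 2.79670708e-02 9.11416953e+01] [0.12  0.022 3.74 ]
(array([597.5, 311.4]), array([34.1, 32.6]), 0.9, 3509)
(array([598.1, 265.6]), array([34. , 33.6]), 1.3, 3099)
(array([598.5, 219.8]), array([33.9, 33.9]), 0.7, 953)
0
```

```bash
python3 -m jog '[[0.8,0.1,0,0.8,0],[0.8,0,0,0.9,0],[0.8,0,0,0.9,0],[0.8,0,0,0.8,0],[0.8,0,0,0.35,0],[0.8,0,0,0,0],[0,0,0,0,0],[0,0,0,0,0],[0,0,0,0,0],[0,0,0,0,0],[0,0,0,0,0],[0,0,0,0,0]]'
python3 -m jog '[[0,0,0,0,0],[0,0,0,0,0],[0,0,0,0,0],[0,0,0,0,0]]'
python3 -m jog '[[0,0,0,-0.3,0],[0,0,0,-0.3,0],[0,0,0,-0.3,0],[0,0,0,-0.3,0],[0,0,0,-0.3,0],[0,0,0,-0.4,0],[0,0,0,-0.5,0],[0,0,0,-0.5,0],[0,0,0,-0.5,0],[0,0,0,0,0]]'
```

```text
time_s: 26.02
tool_pos: [0.5986, 0.2643, 0.1543]
tool_rot: [180.0, -0.0, 91.1]
force: [-0.1, 0.4, 0.5]
grip_width: 0.0376
grasp_force: 0.0
time_s: 26.35
tool_pos: [0.5986, 0.2643, 0.1542]
tool_rot: [180.0, -0.0, 91.1]
force: [-0.3, -0.3, 1.8]
grip_width: 0.034
grasp_force: 40.0
time_s: 27.18
tool_pos: [0.5995, 0.265, 0.225]
tool_rot: [179.8, -0.1, 91.1]
force: [0.2, 0.6, 0.5]
grip_width: 0.0337
grasp_force: 40.0
```

```bash
python3 -m jog '[[0,-0.5,-0.03,0,0],[0,-1,-0.03,0,0],[0,-1,-0.03,0,0],[0,-1,-0.03,0,0],[0,-1,-0.03,0,0],[0,-1,-0.03,0,0],[0,-1,-0.03,0,0],[0,-1,-0.03,0,0],[0,-1,-0.03,0,0],[0,-1,-0.03,0,0],[0,-1,-0.03,0,0],[0,-1,-0.03,0,0]]'
python3 -m jog '[[0,-1,-0.03,0,0],[0,-1,-0.03,0,0],[0,-1,-0.03,0,0],[0,-1,-0.03,0,0],[0,-1,-0.03,0,0],[0,-1,-0.03,0,0],[0,-1,-0.03,0,0],[0,-1,-0.03,0,0],[0,-1,-0.03,0,0],[0,-1,-0.03,0,0],[0,-1,-0.03,0,0],[0,-1,-0.03,0,0]]'
python3 -m jog '[[0,-1,0,0,0],[0,-0.6,0,0,0],[0,-0.3,0,0.8,0],[0,0,0,0.9,0],[0,0,0,0.9,0],[0,0,0,0.9,0],[0,0,0,0.9,0],[0,0,0,0.9,0],[0,0,0,0.9,0],[0,0,0,0.9,0],[0,0,0,0.9,0],[0,0,0,0.4,0]]'
python3 -m jog '[[0,0,0,0.3,0],[0,0,0,0.2,0],[0,0,0,0.2,0],[0,0,0,0,0],[0,0,0,0,0],[0,0,0,0,0]]'
```

```text
time_s: 28.18
tool_pos: [0.5949, 0.032, 0.2212]
tool_rot: [-179.9, 0.0, 91.1]
force: [0.8, -0.3, -1.0]
grip_width: 0.0338
grasp_force: 40.0
time_s: 29.18
tool_pos: [0.592, -0.2078, 0.2211]
tool_rot: [-179.9, 0.0, 91.1]
force: [0.4, -0.3, -0.8]
grip_width: 0.0338
grasp_force: 40.0
time_s: 30.18
tool_pos: [0.5917, -0.2436, 0.0509]
tool_rot: [-179.8, -0.1, 91.1]
force: [0.9, 0.0, -1.2]
grip_width: 0.0337
grasp_force: 40.0
time_s: 30.68
tool_pos: [0.5944, -0.2442, 0.0408]
tool_rot: [179.9, 0.0, 91.1]
force: [0.5, 0.5, -0.1]
grip_width: 0.034
grasp_force: 40.0
```

```bash
python3 -m jog '[[0,0,0,0.25,0],[0,0,0,0.2,0],[0,0,0,0.13,0],[0,0,0,0.05,0],[0,0,0,0,0],[0,0,0,0,0]]'
python3 -m jog '[[0.6,0,0,0,0],[0.6,0,0,0,0],[0.6,0,0,0,0],[0.6,0,0,0,0],[0.6,0,0,-0.3,0],[0.6,0,0,-0.7,0],[0.6,0,0,-1,0],[0.6,0,0,-1,0],[0.6,0,0,-1,0],[0.6,0,0,-1,0],[0.6,0,0,-1,0],[0.8,0,0,-1,0]]'
python3 -m jog '[[0.8,0,0,-1,0],[0.8,0,0,-1,0],[0.8,0.5,0.03,-1,0],[0.8,1,0.03,0,0],[0.8,1,0.03,0,0],[0.8,1,0.03,0,0],[0.8,1,0.03,0,0],[0.8,1,0.03,0,0],[0.8,1,0.03,0,0],[0.8,1,0.03,0,0],[0.8,1,0.03,0,0],[0.8,1,0.03,0,0]]'
python3 -m jog '[[0.8,1,0.03,0,0],[0.8,1,0.03,0,0],[0.8,1,0.03,0,0],[0.8,1,0.03,0,0],[0.8,1,0.03,0,0],[0.8,1,0.03,0,0],[0.8,1,0.03,0,0],[0.8,1,0.03,0,0],[0.8,1,0.03,0,0],[0.8,1,0.03,0,0],[0.8,1,0.03,0,0],[0.8,1,0.03,0,0]]'
python3 -m jog '[[0.8,1,0.03,0,0],[0.8,0.65,0,0,0],[0.8,0,0,0,0],[0.8,0,0,0,0]]'
python3 - <<'E'
from h import *
d,P,o=look("top","t6.png"); 
for a,b in ((230,390),): 
    q=sel(P,400,510,a,b,.036,.06); print("pods in tray",rect(q),q[:,2].mean(),q[:,2].max())
h=sel(P,280,420,270,400,.115,.14); print("bar",rect(h) if len(h) else 0)
d,P,o=look("wrist"); print(o["tool_pos"],o["tool_rot"],to_tool(o,[.5995,.2187,.154]))
for i,y in enumerate((.3094,.2639,.2178,.1714)):
    m=(P[...,2]>.16)&(P[...,2]<.18)&(abs(P[...,1]-y)<.022)&(abs(P[...,0]-.6)<.03); print(rect(P[m]) if m.sum()>50 else m.sum())
E
```

```text
time_s: 31.18
tool_pos: [0.5939, -0.244, 0.0272]
tool_rot: [180.0, -0.0, 91.1]
force: [-0.3, 0.0, 0.1]
grip_width: 0.0337
grasp_force: 40.0
time_s: 32.18
tool_pos: [0.5941, -0.2438, 0.17]
tool_rot: [179.9, 0.0, 91.1]
force: [0.1, -0.2, -0.6]
grip_width: 0.0548
grasp_force: 0.0
time_s: 33.18
tool_pos: [0.5963, -0.0526, 0.2289]
tool_rot: [179.9, 0.0, 91.1]
force: [0.6, 0.4, 0.0]
grip_width: 0.0697
grasp_force: 0.0
time_s: 34.18
tool_pos: [0.5988, 0.1873, 0.2289]
tool_rot: [179.9, 0.0, 91.1]
force: [1.0, 0.3, -0.4]
grip_width: 0.0701
grasp_force: 0.0
time_s: 34.52
tool_pos: [0.5986, 0.2195, 0.228]
tool_rot: [180.0, 0.0, 91.2]
force: [0.2, -0.9, -0.0]
grip_width: 0.0701
grasp_force: 0.0
pods in tray (array([ 594.4, -277.4]), array([101.5,  33.8]), 89.8, 675) 0.04242151161240836 0.047780411006193124
bar (array([487.5, -80.5]), array([75.6, 10. ]), 66.3, 296)
[0.59902643 0.21816894 0.22772068] [1.79970002e+02 6.76741343e-02 9.10773163e+01] [0.03  0.022 3.686]
(array([597.4, 310.9]), array([34.2, 32.8]), 0.9, 4268)
0
(array([599. , 219.7]), array([34.3, 33. ]), 1.0, 3123)
0
```

```bash
python3 -m jog '[[0.8,0,0,0.8,0],[0.8,0,0,0.9,0],[0.8,0,0,0.9,0],[0.8,0,0,0.75,0],[0.8,0,0,0.35,0],[0.8,0,0,0,0],[0,0,0,0,0],[0,0,0,0,0],[0,0,0,0,0],[0,0,0,0,0],[0,0,0,0,0],[0,0,0,0,0]]'
python3 -m jog '[[0,0,0,0,0],[0,0,0,0,0],[0,0,0,0,0],[0,0,0,0,0]]'
python3 -m jog '[[0,0,0,-0.3,0],[0,0,0,-0.3,0],[0,0,0,-0.3,0],[0,0,0,-0.3,0],[0,0,0,-0.3,0],[0,0,0,-0.4,0],[0,0,0,-0.5,0],[0,0,0,-0.5,0],[0,0,0,-0.5,0],[0,0,0,0,0]]'
```

```text
time_s: 35.62
tool_pos: [0.5989, 0.2193, 0.1538]
tool_rot: [180.0, -0.0, 91.1]
force: [-0.7, 0.2, -0.1]
grip_width: 0.0377
grasp_force: 0.0
time_s: 35.95
tool_pos: [0.5989, 0.2192, 0.1536]
tool_rot: [180.0, 0.0, 91.1]
force: [-0.8, 0.1, 1.4]
grip_width: 0.0339
grasp_force: 40.0
time_s: 36.78
tool_pos: [0.5998, 0.2199, 0.2244]
tool_rot: [179.8, -0.1, 91.1]
force: [0.4, 1.4, -1.3]
grip_width: 0.0337
grasp_force: 40.0
```

```bash
python3 -m jog '[[0,-0.5,-0.26,0,0],[0,-1,-0.26,0,0],[0,-1,-0.26,0,0],[0,-1,-0.26,0,0],[0,-1,-0.26,0,0],[0,-1,-0.26,0,0],[0,-1,-0.26,0,0],[0,-1,-0.26,0,0],[0,-1,-0.26,0,0],[0,-1,-0.26,0,0],[0,-1,-0.26,0,0],[0,-1,-0.26,0,0]]'
python3 -m jog '[[0,-1,-0.26,0,0],[0,-1,-0.26,0,0],[0,-1,-0.26,0,0],[0,-1,-0.26,0,0],[0,-1,-0.26,0,0],[0,-1,-0.26,0,0],[0,-1,-0.26,0,0],[0,-1,-0.26,0,0],[0,-1,-0.26,0,0],[0,-1,-0.26,0,0],[0,-1,-0.26,0,0],[0,-0.6,-0.26,0,0]]'
python3 -m jog '[[0,0,0,0.4,0],[0,0,0,0.9,0],[0,0,0,0.9,0],[0,0,0,0.9,0],[0,0,0,0.9,0],[0,0,0,0.9,0],[0,0,0,0.9,0],[0,0,0,0.9,0],[0,0,0,0.9,0],[0,0,0,0.6,0],[0,0,0,0.4,0],[0,0,0,0,0]]'
```

```text
time_s: 37.78
tool_pos: [0.5403, -0.0129, 0.2213]
tool_rot: [-180.0, 0.0, 91.1]
force: [-0.3, -1.1, 0.0]
grip_width: 0.0338
grasp_force: 40.0
time_s: 38.78
tool_pos: [0.4821, -0.2476, 0.2212]
tool_rot: [-180.0, 0.0, 91.0]
force: [0.2, -0.6, 0.5]
grip_width: 0.0335
grasp_force: 40.0
time_s: 39.78
tool_pos: [0.4819, -0.2437, 0.0476]
tool_rot: [-179.9, -0.1, 91.2]
force: [-0.9, 0.5, -0.2]
grip_width: 0.0336
grasp_force: 40.0
```

```bash
python3 -m jog '[[0,0,0,0.35,0],[0,0,0,0.3,0],[0,0,0,0.2,0],[0,0,0,0.12,0],[0,0,0,0.05,0],[0,0,0,0,0],[0,0,0,0,0]]'
python3 -m jog '[[0.6,0,0,0,0],[0.6,0,0,0,0],[0.6,0,0,0,0],[0.6,0,0,0,0],[0.6,0,0,-0.3,0],[0.6,0,0,-0.7,0],[0.6,0,0,-1,0],[0.6,0,0,-1,0],[0.6,0,0,-1,0],[0.6,0,0,-1,0],[0.6,0,0,-1,0],[0.8,0,0,-1,0]]'
python3 -m jog '[[0.8,0,0,-1,0],[0.8,0,0,-1,0],[0.8,0.64,0.23,-1,0],[0.8,1,0.23,0,0],[0.8,1,0.23,0,0],[0.8,1,0.23,0,0],[0.8,1,0.23,0,0],[0.8,1,0.23,0,0],[0.8,1,0.23,0,0],[0.8,1,0.23,0,0],[0.8,1,0.23,0,0],[0.8,1,0.23,0,0]]'
python3 -m jog '[[0.8,1,0.23,0,0],[0.8,1,0.23,0,0],[0.8,1,0.23,0,0],[0.8,1,0.23,0,0],[0.8,1,0.23,0,0],[0.8,1,0.23,0,0],[0.8,1,0.23,0,0],[0.8,1,0.23,0,0],[0.8,1,0.23,0,0],[0.8,1,0.23,0,0],[0.8,1,0.23,0,0],[0.8,1,0.23,0,0]]'
python3 -m jog '[[0.8,1,0.2,0,0],[0.8,1,0.2,0,0],[0.8,1,0.2,0,0],[0.8,1,0.2,0,0],[0.8,1,0,0,0],[0.8,1,0,0,0],[0.8,0,0,0,0],[0.8,0,0,0,0]]'
python3 - <<'E'
from h import *
d,P,o=look("top","t7.png"); 
q=sel(P,400,510,230,390,.036,.06); print("pods in tray",rect(q[q[:,0]>.54]),rect(q[q[:,0]<.54]),q[:,2].mean(),q[:,2].max())
h=sel(P,280,420,270,400,.115,.14); print("bar",rect(h) if len(h) else 0)
d,P,o=look("wrist"); print(o["tool_pos"],o["tool_rot"],to_tool(o,[.598,.3105,.154]))
for i,y in enumerate((.3094,.2639,.2178,.1714)):
    m=(P[...,2]>.16)&(P[...,2]<.18)&(abs(P[...,1]-y)<.022)&(abs(P[...,0]-.6)<.03); print(rect(P[m]) if m.sum()>50 else m.sum())
E
```

```text
time_s: 40.37
tool_pos: [0.4831, -0.2453, 0.0292]
tool_rot: [180.0, 0.0, 91.1]
force: [0.7, -0.6, -1.2]
grip_width: 0.0339
grasp_force: 40.0
time_s: 41.37
tool_pos: [0.4828, -0.245, 0.1705]
tool_rot: [180.0, 0.0, 91.1]
force: [0.8, 0.5, -0.2]
grip_width: 0.0544
grasp_force: 0.0
time_s: 42.37
tool_pos: [0.5252, -0.0504, 0.2295]
tool_rot: [180.0, 0.0, 91.1]
force: [0.2, 0.6, -0.1]
grip_width: 0.0695
grasp_force: 0.0
time_s: 43.37
tool_pos: [0.5758, 0.1904, 0.2293]
tool_rot: [180.0, 0.0, 91.1]
force: [1.0, 0.4, -1.9]
grip_width: 0.0694
grasp_force: 0.0
time_s: 44.03
tool_pos: [0.5886, 0.3112, 0.2291]
tool_rot: [-180.0, -0.0, 91.3]
force: [-0.7, -0.3, -0.6]
grip_width: 0.0694
grasp_force: 0.0
pods in tray (array([ 594.6, -277.4]), array([101. ,  34.2]), 89.8, 674) (array([ 484.4, -245.9]), array([32.8, 34.5]), 90.0, 358) 0.04232778843950645 0.047637966491576256
bar (array([487.5, -80.6]), array([75.8, 10. ]), 66.3, 294)
[0.58932543 0.30960102 0.22903428] [1.79998097e+02 4.23558526e-02 9.11400571e+01] [0.039 0.434 3.752]
(array([597.3, 311.6]), array([34.3, 33.6]), 0.8, 3119)
0
0
0
```

```bash
python3 -m jog '[[0.8,0.05,0.43,0.8,0],[0.8,0,0,0.9,0],[0.8,0,0,0.9,0],[0.8,0,0,0.75,0],[0.8,0,0,0.4,0],[0.8,0,0,0,0],[0,0,0,0,0],[0,0,0,0,0],[0,0,0,0,0],[0,0,0,0,0],[0,0,0,0,0],[0,0,0,0,0]]'
python3 -m jog '[[0,0,0,0,0],[0,0,0,0,0],[0,0,0,0,0],[0,0,0,0,0]]'
python3 -m jog '[[0,0,0,-0.3,0],[0,0,0,-0.3,0],[0,0,0,-0.3,0],[0,0,0,-0.3,0],[0,0,0,-0.3,0],[0,0,0,-0.4,0],[0,0,0,-0.5,0],[0,0,0,-0.5,0],[0,0,0,-0.5,0],[0,0,0,0,0]]'
```

```text
time_s: 45.13
tool_pos: [0.5981, 0.3111, 0.1544]
tool_rot: [180.0, -0.0, 91.1]
force: [-0.2, -0.7, 0.7]
grip_width: 0.0378
grasp_force: 0.0
time_s: 45.47
tool_pos: [0.5981, 0.3111, 0.1542]
tool_rot: [180.0, -0.0, 91.1]
force: [-0.5, 0.9, 2.8]
grip_width: 0.0336
grasp_force: 40.0
time_s: 46.3
tool_pos: [0.5989, 0.3119, 0.2251]
tool_rot: [179.8, -0.1, 91.1]
force: [-0.0, 0.4, 0.3]
grip_width: 0.0337
grasp_force: 40.0
```

```bash
python3 -m jog '[[0,-0.5,-0.2,0,0],[0,-1,-0.2,0,0],[0,-1,-0.2,0,0],[0,-1,-0.2,0,0],[0,-1,-0.2,0,0],[0,-1,-0.2,0,0],[0,-1,-0.2,0,0],[0,-1,-0.2,0,0],[0,-1,-0.2,0,0],[0,-1,-0.2,0,0],[0,-1,-0.2,0,0],[0,-1,-0.2,0,0]]'
python3 -m jog '[[0,-1,-0.2,0,0],[0,-1,-0.2,0,0],[0,-1,-0.2,0,0],[0,-1,-0.2,0,0],[0,-1,-0.2,0,0],[0,-1,-0.2,0,0],[0,-1,-0.2,0,0],[0,-1,-0.2,0,0],[0,-1,-0.2,0,0],[0,-1,-0.2,0,0],[0,-1,-0.2,0,0],[0,-1,-0.2,0,0]]'
python3 -m jog '[[0,-1,-0.2,0,0],[0,-1,-0.2,0,0],[0,-1,-0.2,0,0],[0,-1,-0.2,0,0],[0,-1,-0.2,0,0],[0,-1,-0.2,0,0],[0,-1,-0.2,0,0],[0,-0.4,0,0,0],[0,0,0,0,0]]'
python3 -m jog '[[0,0,0,0.4,0],[0,0,0,0.9,0],[0,0,0,0.9,0],[0,0,0,0.9,0],[0,0,0,0.9,0],[0,0,0,0.9,0],[0,0,0,0.9,0],[0,0,0,0.9,0],[0,0,0,0.9,0],[0,0,0,0.6,0],[0,0,0,0.4,0],[0,0,0,0,0]]'
```

```text
time_s: 47.3
tool_pos: [0.5533, 0.0783, 0.2212]
tool_rot: [-179.9, 0.1, 91.1]
force: [-0.4, -0.5, -0.4]
grip_width: 0.0336
grasp_force: 40.0
time_s: 48.3
tool_pos: [0.5097, -0.1622, 0.2213]
tool_rot: [-179.9, 0.0, 91.1]
force: [0.5, 0.7, -0.6]
grip_width: 0.0334
grasp_force: 40.0
time_s: 49.05
tool_pos: [0.4843, -0.3118, 0.2211]
tool_rot: [-179.9, -0.0, 90.8]
force: [1.8, 0.3, -1.0]
grip_width: 0.0336
grasp_force: 40.0
time_s: 50.05
tool_pos: [0.4851, -0.3075, 0.0482]
tool_rot: [-179.9, -0.1, 91.2]
force: [-1.0, -0.9, -1.3]
grip_width: 0.034
grasp_force: 40.0
```

```bash
python3 -m jog '[[0,0,0,0.35,0],[0,0,0,0.3,0],[0,0,0,0.2,0],[0,0,0,0.1,0],[0,0,0,0.05,0],[0,0,0,0,0],[0,0,0,0,0]]'
python3 -m jog '[[0.6,0,0,0,0],[0.6,0,0,0,0],[0.6,0,0,0,0],[0.6,0,0,0,0],[0.6,0,0,-0.3,0],[0.6,0,0,-0.7,0],[0.6,0,0,-1,0],[0.6,0,0,-1,0],[0.6,0,0,-1,0],[0.6,0,0,-1,0],[0.6,0,0,-1,0],[0.8,0,0,-1,0]]'
python3 -m jog '[[0.8,0,0,-1,0],[0.8,0,0,-1,0],[0.8,0,0,-1,0],[0.8,0,0,0,0.1556],[0.8,0,0,0,0.1556],[0.8,0,0,0,0.1556],[0.8,0,0,0,0.08],[0.8,0,0,0,0]]'
python3 - <<'E'
from h import *
d,P,o=look("top","t8.png"); 
h=sel(P,280,420,270,400,.115,.14); print("bar",rect(h) if len(h) else 0)
q=sel(P,280,420,270,400,.08,.095); print("lid",rect(q))
# pad via depth: plane of stool removed
v=np.zeros((480,640),bool); v[300:392,95:205]=1
S=sel(P,200,270,300,380,.11,.13); A=np.c_[S[:,:2],np.ones(len(S))]; c=np.linalg.lstsq(A,S[:,2],rcond=None)[0]
dz=P[...,2]-(P[...,:2]@c[:2]+c[2]); print("stool z",S[:,2].mean(),S[:,2].std())
m=v&(dz>.002)&(dz<.007); X=P[m]; print("pad",rect(X),X.mean(0))
print(o["tool_pos"],o["tool_rot"],to_tool(o,[.4875,-.0805,.2]))
d,P,o=look("wrist","w8.png")
E
```

```text
time_s: 50.63
tool_pos: [0.4861, -0.3095, 0.0302]
tool_rot: [180.0, 0.0, 91.1]
force: [-0.1, 0.2, 0.3]
grip_width: 0.0338
grasp_force: 40.0
time_s: 51.63
tool_pos: [0.4862, -0.3092, 0.1725]
tool_rot: [179.9, 0.1, 91.1]
force: [-0.0, 0.5, -0.5]
grip_width: 0.0548
grasp_force: 0.0
time_s: 52.3
tool_pos: [0.4862, -0.3091, 0.2315]
tool_rot: [179.9, 0.0, 66.4]
force: [0.7, -0.5, -0.5]
grip_width: 0.0697
grasp_force: 0.0
bar (array([487.6, -80.5]), array([75.3, 10. ]), 66.4, 294)
lid (array([487.3, -80.5]), array([86.9, 84.7]), 1.3, 1750)
stool z 0.1199898281984039 0.0013332170629178723
pad (array([469.6, 254.8]), array([139.6, 177.7]), 1.4, 4334) [0.46611039 0.25544847 0.12395953]
[ 0.48617151 -0.30910619  0.23149017] [1.79908875e+02 3.52304500e-02 6.64359757e+01] [10.505 -4.511  1.561]
```

View pics/t8.png

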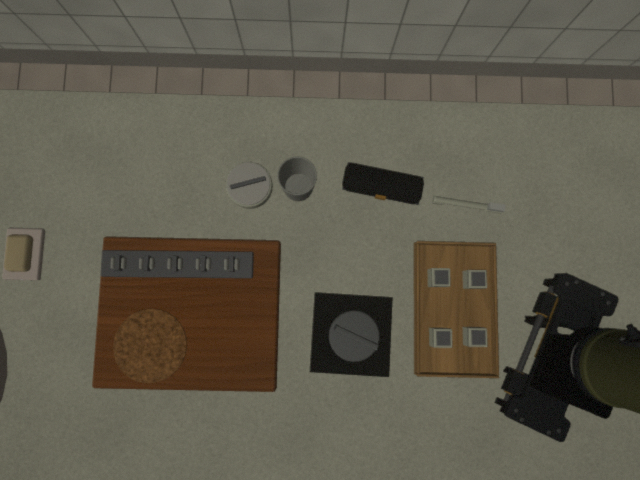

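The top view shows all four pods upright in the tray, the five studs empty, the pot still on the mat at (355,335), and the pad clear at about (150,345). I'll fit the pad centre precisely.

```bash
cat > pad.py <<'E'
from h import *
def pad(fn):
    im=cv2.imread(fn); z=np.load("top0.npz"); K=z["mtx"]; T=np.linalg.inv(z["world_from_camera"])
    xs=np.arange(.38,.55,.001); ys=np.arange(.16,.345,.001); X,Y=np.meshgrid(xs,ys,indexing="ij")
    C=np.stack([X,Y,0*X+.124],-1)@T[:3,:3].T+T[:3,3]
    u=(C[...,0]/C[...,2]*K[0,0]+K[0,2]).astype(np.float32); v=(C[...,1]/C[...,2]*K[1,1]+K[1,2]).astype(np.float32)
    L=cv2.cvtColor(cv2.remap(im,u,v,cv2.INTER_LINEAR),cv2.COLOR_BGR2LAB)[...,0].astype(np.float32)
    k=np.hypot(*np.mgrid[-68:69,-68:69]); ker=np.where(k<=60,1/(k<=60).sum(),0)-np.where((k>60)&(k<=68),1/((k>60)&(k<=68)).sum(),0)
    r=cv2.filter2D(L,-1,ker.astype(np.float32),borderType=cv2.BORDER_REPLICATE); i,j=np.unravel_index(r.argmax(),r.shape)
    return xs[i],ys[j],r.max()
E
python3 -c "
from pad import *
print(pad('pics/t8.png'))
import numpy as np;from h import rect"
python3 -m jog '[[0.8,0.5,-0.2,-0.5,0],[0.8,1,-0.43,0,0],[0.8,1,-0.43,0,0],[0.8,1,-0.43,0,0],[0.8,1,-0.43,0,0],[0.8,1,-0.43,0,0],[0.8,1,-0.43,0,0],[0.8,1,-0.43,0,0],[0.8,1,-0.43,0,0],[0.8,1,-0.43,0,0],[0.8,1,-0.43,0,0],[0.8,0,0,0,0]]'
python3 - <<'E'
from h import *
d,P,o=look("top","t9.png"); h=sel(P,250,420,260,400,.112,.14); print("bar",rect(h) if len(h) else 0)
d,P,o=look("wrist"); Q=P[(P[...,2]>.11)&(P[...,2]<.135)&(abs(P[...,0]-.487)<.06)&(abs(P[...,1]+.08)<.06)]; print("barw",rect(Q) if len(Q) else 0,to_tool(o,[.4875,-.0805,.121]),o["tool_rot"])
E
```

```text
(np.float64(0.4660000000000001), np.float64(0.2570000000000001), np.float32(12.694382))
time_s: 53.4
tool_pos: [0.4874, -0.0743, 0.2412]
tool_rot: [180.0, -0.1, 67.0]
force: [0.2, -0.0, 0.9]
grip_width: 0.0696
grasp_force: 0.0
bar (array([506. ,  16.2]), array([214.7, 156.5]), 2.3, 3750)
barw (array([486.4, -79.2]), array([75.6,  9.8]), 66.7, 1348) [-0.147  0.066  6.003] [1.79929866e+02 1.68922141e-02 6.68867126e+01]
```

```bash
python3 -m jog '[[0.8,-0.15,0.05,0.5,0],[0.8,0,0,1,0],[0.8,0,0,1,0],[0.8,0,0,1,0],[0.8,0,0,1,0],[0.8,0,0,1,0],[0.8,0,0,0.5,0],[0.8,0,0,0,0],[0,0,0,0,0],[0,0,0,0,0],[0,0,0,0,0],[0,0,0,0,0]]' 45
python3 -m jog '[[0,0,0,0,0],[0,0,0,0,0],[0,0,0,0,0],[0,0,0,0,0],[0,0,0,0,0],[0,0,0,0,0],[0,0,0,0,0],[0,0,0,0,0]]'
```

```text
time_s: 54.5
tool_pos: [0.4876, -0.0843, 0.121]
tool_rot: [179.9, 0.0, 66.5]
force: [0.1, 0.2, 0.0]
grip_width: 0.0503
grasp_force: 0.0
time_s: 55.17
tool_pos: [0.4865, -0.0839, 0.1197]
tool_rot: [-180.0, 0.0, 66.5]
force: [-0.9, 0.8, -1.4]
grip_width: 0.0096
grasp_force: 45.0
```

```bash
python3 -m jog '[[0,0,0,-0.3,0],[0,0,0,-0.6,0],[0,0,0,-0.9,0],[0,0,0,-0.9,0],[0,0,0,-0.9,0],[0,0,0,-0.9,0],[0,0,0,-0.9,0],[0,0,0,-0.9,0],[0,0,0,-0.9,0],[0,0,0,-0.9,0],[0,0,0,-0.6,0],[0,0,0,0,0]]'
python3 - <<'E'
from h import *
from cell import env
o=env.get_obs(); print(o["tool_pos"],o["tool_rot"],o["grip_width"],o["grasp_force"],to_tool(o,[.466,.2534,.241]))
E
```

```text
time_s: 56.17
tool_pos: [0.4883, -0.084, 0.2972]
tool_rot: [179.7, -0.0, 66.5]
force: [0.5, 0.6, -1.5]
grip_width: 0.0095
grasp_force: 45.0
[ 0.48832385 -0.08395198  0.29724338] [ 1.79685583e+02 -7.32463959e-03  6.65110202e+01] 0.009499698032674272 44.96677815914154 [15.025 -7.762  2.772]
```

```bash
python3 -m jog '[[0,0.4,-0.2,0,0],[0,0.8,-0.41,0,0],[0,0.97,-0.5,0,0],[0,0.97,-0.5,0,0],[0,0.97,-0.5,0,0],[0,0.97,-0.5,0,0],[0,0.97,-0.5,0,0],[0,0.97,-0.5,0,0],[0,0.97,-0.5,0,0],[0,0.97,-0.5,0,0],[0,0.97,-0.5,0,0],[0,0.97,-0.5,0,0]]'
python3 -m jog '[[0,0.97,-0.5,0,0],[0,0.97,-0.5,0,0],[0,0.97,-0.5,0,0],[0,0.8,-0.41,0,0],[0,0.4,-0.2,0,0],[0,0,0,0,0],[0,0,0,0,0],[0,0,0,0,0]]'
python3 - <<'E'
from h import *
d,P,o=look("scene","s9.png"); print(o["tool_pos"],o["tool_rot"],o["grasp_force"],to_tool(o,[.466,.2534,.241]))
E
```

```text
time_s: 57.17
tool_pos: [0.4694, 0.1622, 0.2926]
tool_rot: [-179.9, 0.1, 66.5]
force: [-0.1, 0.9, -2.8]
grip_width: 0.0092
grasp_force: 45.0
time_s: 57.83
tool_pos: [0.4647, 0.2519, 0.2931]
tool_rot: [-180.0, 0.1, 66.5]
force: [-0.4, -0.3, -2.7]
grip_width: 0.0094
grasp_force: 45.0
[0.46469809 0.25191047 0.29311467] [-1.79963784e+02  9.56892447e-02  6.64565346e+01] 44.96130734682083 [0.099 0.032 2.606]
```

View pics/s9.png

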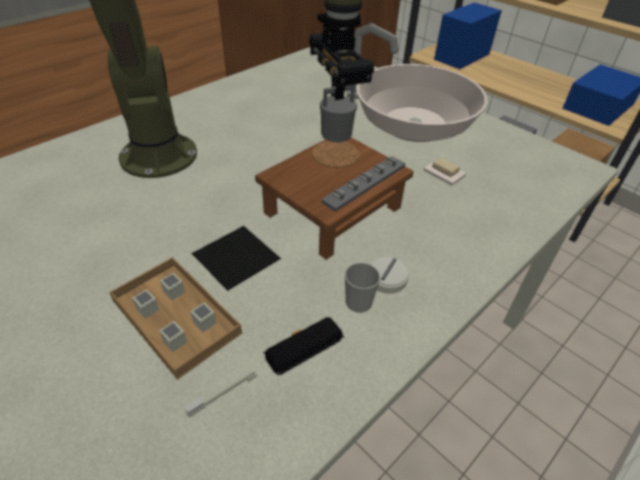

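The pot hangs upright over the pad at about (338,120), and the four pods sit in the tray. Now I'll lower it.

```bash
python3 -m jog '[[0,0.1,0.03,0.35,0],[0,0,0,0.45,0],[0,0,0,0.45,0],[0,0,0,0.4,0],[0,0,0,0.35,0],[0,0,0,0.25,0],[0,0,0,0.15,0],[0,0,0,0.1,0],[0,0,0,0,0],[0,0,0,0,0],[0,0,0,0,0]]'
```

```text
time_s: 58.8
tool_pos: [0.4665, 0.2547, 0.2443]
tool_rot: [180.0, -0.0, 66.5]
force: [0.0, -0.5, -2.4]
grip_width: 0.0095
grasp_force: 45.0
```

```bash
python3 -m jog '[[0,-0.05,0,0.08,0],[0,0,0,0.08,0],[0,0,0,0.05,0],[0,0,0,0.03,0],[0,0,0,0,0],[0,0,0,0,0]]'
```

```text
time_s: 59.3
tool_pos: [0.4659, 0.2538, 0.2397]
tool_rot: [180.0, -0.0, 66.5]
force: [-2.1, -0.9, 4.4]
grip_width: 0.0095
grasp_force: 45.0
```

Contact shows in the force reading. I'll release, retreat up and away, then verify.

```bash
python3 -m jog '[[0.5,0,0,0,0],[0.5,0,0,0,0],[0.5,0,0,0,0],[0.5,0,0,0,0],[0.5,0,0,0,0],[0.5,0,0,-0.3,0],[0.5,0,0,-0.7,0],[0.5,0,0,-1,0],[0.5,0,0,-1,0],[0.5,0,0,-1,0],[0.5,0,0,-1,0],[0.5,0,0,-1,0]]'
python3 -m jog '[[0.5,-1,0.6,0,0],[0.5,-1,0.6,0,0],[0.5,-1,0.6,0,0],[0.5,-1,0.6,0,0],[0.5,-1,0.6,0,0],[0.5,-1,0.6,0,0],[0.5,-1,0.6,0,0],[0.5,-1,0.6,0,0],[0.5,-1,0.6,0,0],[0.5,-1,0.6,0,0],[0.5,-1,0.6,0,0],[0.5,-1,0.6,0,0]]'
python3 -m jog '[[0.5,-1,0.5,0,0],[0.5,-1,0.5,0,0],[0.5,-1,0.5,0,0],[0.5,-1,0.5,0,0],[0.5,-1,0.5,0,0],[0.5,-1,0.5,0,0],[0.5,-1,0.5,0,0],[0.5,-1,0.5,0,0],[0.5,-1,0.5,0,0],[0.5,0,0,0,0],[0.5,0,0,0,0]]'
python3 - <<'E'
from h import *
d,P,o=look("top","t10.png"); 
h=sel(P,90,200,300,390,.228,.26); print("bar",rect(h),h[:,2].mean()); l=sel(P,90,200,300,390,.196,.215); print("lid",rect(l),l[:,2].mean())
print(o["tool_pos"],o["force"])
E
```

```text
time_s: 60.3
tool_pos: [0.4658, 0.2536, 0.3606]
tool_rot: [180.0, -0.0, 66.5]
force: [0.1, 0.5, 0.1]
grip_width: 0.0437
grasp_force: 0.0
time_s: 61.3
tool_pos: [0.5023, -0.0249, 0.3597]
tool_rot: [179.9, 0.0, 66.5]
force: [0.3, 0.1, 0.3]
grip_width: 0.0433
grasp_force: 0.0
time_s: 62.22
tool_pos: [0.5127, -0.2263, 0.3589]
tool_rot: [-180.0, -0.0, 66.3]
force: [0.7, 0.8, -1.2]
grip_width: 0.0433
grasp_force: 0.0
bar (array([467.4, 255.7]), array([76.3, 10.9]), 66.4, 539) 0.24578262683536464
lid (array([467.3, 254.6]), array([85.4, 87.5]), 77.1, 2435) 0.20570797898441218
[ 0.51273094 -0.22633768  0.35894853] [ 0.7159355   0.81421713 -1.18504069]
```

View pics/t10.png

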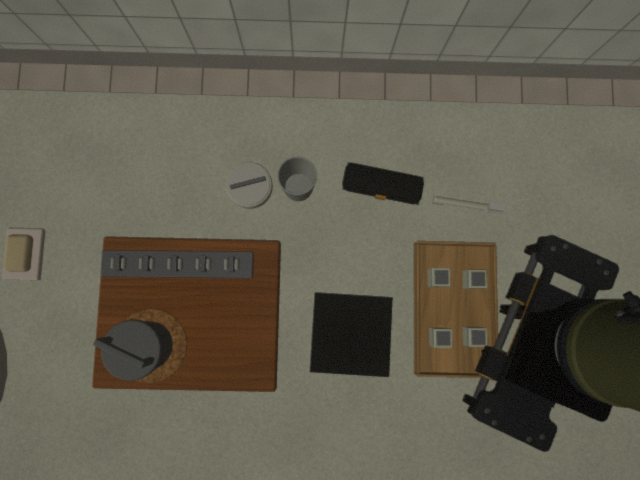

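The pot stands upright within about 2 mm of the pad centre. In case of a late knock, I'll wait briefly and recheck before handing in.

```bash
python3 -m jog '[[0.5,0,0,0,0],[0.5,0,0,0,0],[0.5,0,0,0,0],[0.5,0,0,0,0],[0.5,0,0,0,0],[0.5,0,0,0,0],[0.5,0,0,0,0],[0.5,0,0,0,0],[0.5,0,0,0,0],[0.5,0,0,0,0],[0.5,0,0,0,0],[0.5,0,0,0,0]]' >/dev/null
python3 -m jog '[[0.5,0,0,0,0],[0.5,0,0,0,0],[0.5,0,0,0,0],[0.5,0,0,0,0],[0.5,0,0,0,0],[0.5,0,0,0,0],[0.5,0,0,0,0],[0.5,0,0,0,0],[0.5,0,0,0,0],[0.5,0,0,0,0],[0.5,0,0,0,0],[0.5,0,0,0,0]]'
python3 - <<'E'
from h import *
d,P,o=look("top","t11.png")
h=sel(P,60,220,290,410,.228,.26); l=sel(P,60,220,290,410,.196,.215); print("bar",rect(h),"lid",rect(l))
q=sel(P,400,510,230,390,.036,.06); print(rect(q),len(q))
ok=np.hypot(*(np.array(rect(h)[0])-[466,257]))<6; print(ok)
if ok:
    from cell import env; print(env.sign_off())
E
```

```text
time_s: 64.27
tool_pos: [0.513, -0.2249, 0.3592]
tool_rot: [180.0, 0.0, 66.5]
force: [-0.5, 0.4, 0.2]
grip_width: 0.0434
grasp_force: 0.0
bar (array([467.4, 255.5]), array([76.5, 10.9]), 66.4, 540) lid (array([467.2, 254.5]), array([85.6, 87. ]), 80.8, 2432)
(array([ 539.6, -277.9]), array([144. , 101.6]), 0.7, 1379) 1379
True
the job is handed in; nothing more can be done
None
```

The job is done and handed in at about 64 s: the pot went to the mat first, all four pods present are in the tray, and the pot is back upright on its cork pad, about 2 mm off centre; the cup, glasses case, dispenser and brush were not touched.

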